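# Stack a toroidal choke and its mounting kit on a chassis stud

### The arm

A 6-joint arm with a two-finger parallel gripper is mounted at the origin on the work surface. World frame = base frame: x ahead of the robot, y to its left, z up, the work surface at z = 0. Lengths are in m, angles in degrees, forces in N, time in s.
With the tool pointing down it reaches from about 0.325 to 0.75 m from the base axis. Payload 7.6 kg.
Tool frame: the origin (TCP) lies at the centre of the arm's flange, where the gripper is bolted on; the fingertips stand 173 mm ahead of it and the grasp point (between the pads) lies 155 mm ahead of it (manip.hold_point_z is the z of the grasp point in the tool frame, in m); z points along the fingers, y is the line along which they close (so a half turn about z gives the same grasp; the last joint's range is limited). The gripper opens to 85 mm and grips with 20 to 120 N. Pads are 22 mm wide; open, the fingers measure 114 mm over their backs; the gripper's body (76 mm by 85 mm) begins 54 mm behind the grasp point. The pads swing forward as they close: fully open they stand 13 mm farther back than shut.
Start: joints at [-67.855, 2.991, 80.254, -0, 96.75, -4.028], TCP at [0.232, -0.471, 0.405] pointing down, gripper open.
Joint ranges: [-166.34, 166.34], [-52.06, 124.39], [6.96, 135.62], [-60.46, 240.46], [14.63, 156.25], [-167.68, 167.68]. Speed limits (degrees/s): [147.25, 147.25, 172.46, 180, 180, 180].

### API

Orientations are given as a 3x3 rotation matrix whose columns are the frame's x, y, z axes.
In Python, from station import manip gives the robot as it stands.
- The arm moves only by the tool drive_tool, never from a script. Its argument "steps" is a list of rows, each a list of 7 numbers: the turn, a rotation vector about the tool's x, y, z in degrees, then the shift along the tool's x, y, z in cm, then the opening, from 0 (shut) to 1 (fully open). In form: [[wx, wy, wz, tx, ty, tz, fingers], ...]. A call has 1 to 8 rows; each row shifts and turns the commanded pose from where the row before left it, along the tool's axes as they then stand; what a row does not reach is not made up. A row lasts 1/12 s, in which the tool goes at most 41.7 mm and 7.16 degrees, less where a joint would pass 70% of its speed; a pose out of reach is approached as far as the arm can. A call with a gripper value outside its range is refused whole. The fingers move at their own pace and stop on an object; the grip force is fixed at half the most. Time passes only in rows, so rows that do not move let the fingers close. It gives the time, the measured TCP pose, the force, the opening and the grip force at its end, in the units of the state.
- manip.get_state(): the state, without advancing time (a new reading comes with each control period).
- manip.read_camera(name): name is "scene" or "top" or "wrist"; returns a dict with "color" (384x512x3 uint8, blue, green, red), "depth" (384x512 float32, m along the optical axis (not along the pixel's ray), 0 where there is no reading), "mtx" (3x3 intrinsics, pixels), "eye" and "rotation" of the camera in the world. Camera axes: x right, y down, z forward; pixel columns grow to the right and rows downward; lengths in m; the calibration is good to about 2 mm. A picture is of the moment at which its call begins.
- manip.job_done(): hands the job in; it is judged then, once.
The state is a dict: "time": time; "joint_positions": joint angles; "qvel": joint speeds; "joint_torque": joint torques, N m; "eef_pos": TCP position; "eef_rot": TCP orientation; "force": force on the tool from outside, world axes, zero at the start; "torque": the same for the moment, N m; "width": finger opening in m; "grasp_force": force on a finger pad.
Only numpy, scipy, OpenCV 4.12 (cv2) and the standard library are available. Lean on these libraries where they do the work, as an engineer would, in place of code of your own. Each camera call takes 0.05 s, during which the arm holds its last target. There are 200 camera calls.

### The job

Mount the copper-wound choke on the upright stud of the power-supply chassis, ready for its nut: thread the parts over the stud so that, from the bottom up, the large rubber pad lies on the chassis, then the choke, then the small rubber pad, and on top the steel dished washer with its rim up, each lying flat on the one below. Set the choke down gently rather than letting it drop, let go of everything, and leave the decade box, the multimeter and the tin of nuts where they are.

Things in the scene. Friction and masses are not known exactly. Their poses are not given: they have to be found in the camera images.
- base_pad: large rubber pad: flat black ring, outer diameter 66 mm, hole 20 mm, 6 mm thick, about 20 g, stiff; lies flat loose on the bench. Origin: centre of its underside (in the middle of the hole), z up.
- choke: toroidal choke: grey ring core wound with copper wire in two halves, outer diameter 64 mm, hole 24 mm, 28 mm high, about 0.38 kg, round and graspable in any direction; lies flat loose on the bench. Origin: centre of its underside, z up.
- top_pad: small rubber pad: flat black ring, outer diameter 50 mm, hole 20 mm, 6 mm thick, about 12 g, stiff; lies flat loose on the bench. Origin: centre of its underside, z up.
- dish: dished washer: bright steel ring, outer diameter 54 mm, hole 18 mm, floor 3 mm thick, with a rim 3 mm wide standing up round its outer edge to 7 mm total height, about 30 g; lies loose on the bench, rim already up. Origin: centre of its underside, z up.
- stud (a point): foot of the threaded stud, on the stud's axis at the chassis plate's top face (20 mm above the bench). The stud is a bare upright steel rod 8 mm in diameter and 53 mm tall above this point, its last 7 mm tapered to 3 mm; it is the only stud. x axis points along the chassis to its circuit board, z up.
- chassis: fixed chassis: folded steel plate 190 mm (x) by 130 mm (y), top face 20 mm above the bench. Origin: centre of its underside, on the bench; the stud stands at x = -35 mm, y = 0. A circuit board with capacitors, a rectifier and a terminal block, up to 38 mm above the plate, fills the +x end beyond x = 50 mm (so 85 mm from the stud); the rest of the plate is bare.
- decade_box: bystander: black resistance decade box 95 by 135 mm, 64 mm high over its knobs, loose. Origin: centre of its underside.
- multimeter: bystander: orange hand-held multimeter lying flat, 170 mm (x) by 80 mm (y), 45 mm high, loose. Origin: centre of its underside.
- nut_tin: bystander: round steel tin of nuts, 80 mm in diameter, 18 mm high, loose; nothing in it is needed. Origin: centre of its underside.
Mind the look-alikes: they are no part of the job. Leave any green or yellow look-alike of the top_pad alone.

How it is judged (in metres and radians):
On the way, in this order (a step that is already met when the one before it is completed fails the run):
1. the large rubber pad lies flat on the chassis round the stud (horizontal distance between base_pad and stud below 0.01 m and z of base_pad in the frame of stud between -0.003 and 0.003 m and angle between base_pad's own z axis and vertical below 0.1 rad), for 0.2 s.
2. the choke rests on the large pad (horizontal distance between choke and stud below 0.01 m and z of choke in the frame of stud between 0.003 and 0.009 m and angle between choke's own z axis and vertical below 0.1 rad), for 0.2 s.
3. the small rubber pad rests on the choke (horizontal distance between top_pad and stud below 0.01 m and z of top_pad in the frame of stud between 0.031 and 0.037 m and angle between top_pad's own z axis and vertical below 0.1 rad), for 0.2 s.
4. the dished washer rests on the small pad, rim up (horizontal distance between dish and stud below 0.01 m and z of dish in the frame of stud between 0.037 and 0.043 m and angle between dish's own z axis and vertical below 0.1 rad), for 0.2 s.
At the end, for the whole second after the job is handed in: On the stud, bottom to top: large pad, choke, small pad, dished washer rim up; each within 10 mm of the stud axis, its underside within 3 mm of 0, 6, 34 and 40 mm above the chassis plate, level within 0.1 rad, released and at rest (all of step 1 and all of step 2 and all of step 3 and all of step 4 and linear speed of each of base_pad, choke, top_pad, dish below 0.02 m/s and angular speed of each of base_pad, choke, top_pad, dish below 0.3 rad/s); the robot touches nothing.
It fails at once if the decade box is moved by more than 30 mm (distance of decade_box from where it was at the start of the episode above 0.03 m).
It fails at once if the multimeter is moved by more than 30 mm (distance of multimeter from where it was at the start of the episode above 0.03 m).
It fails at once if the tin of nuts is moved by more than 30 mm (distance of nut_tin from where it was at the start of the episode above 0.03 m).
It fails at once if the choke is dropped: it falls faster than 0.4 m/s in its last 30 mm on the stud (horizontal distance between choke and stud below 0.015 m and z of choke in the frame of stud below 0.036 m and linear speed of choke above 0.4 m/s).
It also fails if it takes over 102 s, if anything falls off the work surface, if the arm or the gripper's body presses on something with over 40 N, if the wrist force passes 120 N, or if a joint passes its speed limit or range.

## Working session

There is one attempt and no reset: what is moved stays moved. The work goes in short steps, Python scripts to look and compute and a tool call to move; the robot and the scene stay as the last step left them, time stands still between calls to the robot, and variables do not carry over. Pictures are saved under pics/ and viewed, at most 16 in all, crops included, and the job is handed in when it is done.

Besides the shell and the picture viewer there is one more tool, called after "Emit:" as a command line: name --pt "numbers of a row" for each row, then --argument value for the rest. drive_tool: Moves the arm, as the interface text tells. Its arguments: {"type":"object","properties":{"steps":{"type":"array","items":{"type":"array","items":{"type":"number"}}}},"required":["steps"]}

```bash
ls; mkdir -p pics
python3 - <<'E'
from station import manip
import cv2,numpy as np
s=manip.get_state();print({k:np.round(v,3).tolist() for k,v in s.items()})
for n in("top","scene"):
    d=manip.read_camera(n);cv2.imwrite(f'pics/{n}0.png',d['color']);np.savez(f'{n}0.npz',**d)
    print(n,d['mtx'].round(1).tolist(),np.round(d['eye'],3),np.round(d['rotation'],3).tolist())
E
```

```text
pics
{'time': 0.0, 'joint_positions': [-67.857, 3.029, 80.316, -0.001, 96.749, -4.027], 'qvel': [-0.016, 0.039, -0.039, 0.007, 0.042, -0.082], 'joint_torque': [-0.0, -38.167, -36.019, -0.0, 0.006, -0.0], 'eef_pos': [0.232, -0.471, 0.404], 'eef_rot': [[0.897, 0.441, -0.001], [0.441, -0.897, 0.002], [0.0, -0.002, -1.0]], 'force': [-0.306, 0.745, -1.277], 'torque': [-0.02, 0.035, -0.006], 'grasp_force': 0.0, 'width': 0.085}
top [[436.5, 0.0, 253.1], [0.0, 436.5, 191.1], [0.0, 0.0, 1.0]] [ 0.435 -0.002  0.884] [[0.018, -0.986, 0.168], [-0.999, -0.024, -0.034], [0.037, -0.167, -0.985]]
scene [[356.0, 0.0, 262.3], [0.0, 356.0, 187.1], [0.0, 0.0, 1.0]] [ 0.942 -0.45   0.729] [[0.759, 0.487, -0.432], [0.651, -0.578, 0.493], [-0.009, -0.655, -0.755]]
```

View pics/top0.png

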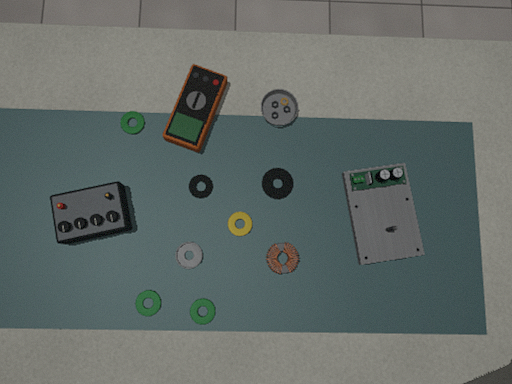

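View pics/scene0.png

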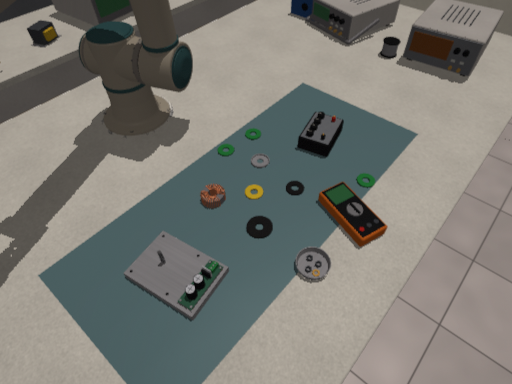

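The top view shows the base_pad at (277,183), top_pad (201,186), dish (190,255), choke (283,258) and stud near (391,229). In the scene view they are at (259,227), (295,187), (260,161), (212,195) and (161,257). The green and yellow rings are the look-alikes.

```bash
cat > h.py <<'E'
import numpy as np,cv2
def ray(d,u):
    v=d['rotation']@np.linalg.inv(d['mtx'])@np.array([u[0],u[1],1.]);return np.array(d['eye'],float),v/np.linalg.norm(v)
def onz(d,u,z):
    e,v=ray(d,u);return e+v*(z-e[2])/v[2]
def tri(a,ua,b,ub):
    e,v=ray(a,ua);f,w=ray(b,ub)
    s=np.linalg.lstsq(np.c_[v,-w],f-e,rcond=None)[0];p=e+v*s[0];q=f+w*s[1]
    return (p+q)/2,np.linalg.norm(p-q)
def proj(d,p):
    c=d['mtx']@(d['rotation'].T@(np.asarray(p)-d['eye']));return c[:2]/c[2]
def blob(d,u,kind,r=26):
    hsv=cv2.cvtColor(d['color'],cv2.COLOR_BGR2HSV).astype(int);H,S,V=hsv[...,0],hsv[...,1],hsv[...,2]
    m={'black':V<45,'steel':(S<45)&(V>75),'copper':((H<20)|(H>165))&(S>40)|((S<45)&(V>60))}[kind].astype(np.uint8)
    w=np.zeros_like(m);cv2.circle(w,(int(u[0]),int(u[1])),r,1,-1);m*=w
    m=cv2.morphologyEx(m,cv2.MORPH_CLOSE,np.ones((3,3),np.uint8))
    c=max(cv2.findContours(m,cv2.RETR_EXTERNAL,cv2.CHAIN_APPROX_NONE)[0],key=cv2.contourArea)
    return cv2.fitEllipse(cv2.convexHull(c))
E
python3 - <<'E'
from h import *
T=dict(np.load('top0.npz'));S=dict(np.load('scene0.npz'))
for n,ut,us,k,z in [('base',(277,183),(259,227),'black',.006),('top',(201,186),(295,187),'black',.006),('dish',(190,255),(260,161),'steel',.007),('choke',(283,258),(212,195),'copper',.028)]:
    a=blob(T,ut,k,22);b=blob(S,us,k,19)
    p,g=tri(T,a[0],S,b[0]);print(n,np.round(a[0],1),np.round(a[1],1),np.round(b[0],1),np.round(b[1],1),'tri',p.round(4),g.round(4),onz(T,a[0],z).round(4),onz(S,b[0],z).round(4),'D',(np.array(a[1])*(T['eye'][2]-z)/436.5).round(4))
a=cv2.resize(T['color'][150:280,330:440],None,fx=4,fy=4,interpolation=2);b=cv2.resize(S['color'][220:330,115:240],None,fx=3,fy=3,interpolation=2)
o=np.zeros((520,820,3),np.uint8);o[:520,:440]=a;o[:330,440:815]=b;cv2.imwrite('pics/ch.png',o[:,:800])
E
```

```text
base [277.2 183. ] [30.2 31. ] [258.8 226.8] [22.  25.9] tri [ 0.604  -0.0807  0.0025] 0.0015 [ 0.6028 -0.081   0.006 ] [ 0.6061 -0.0819  0.006 ] D [0.0606 0.0623]
top [200.4 185.9] [22.8 23.3] [294.4 187.7] [13.8 17.6] tri [0.5942 0.0765 0.0032] 0.0016 [0.5931 0.0757 0.006 ] [0.596  0.0752 0.006 ] D [0.0458 0.0469]
dish [190. 255.] [43.5 43.7] [259.9 159.8] [14.5 19.5] tri [0.4554 0.0926 0.0076] 0.0054 [0.4535 0.0907 0.007 ] [0.4566 0.0952 0.007 ] D [0.0874 0.0877]
choke [280.8 258.6] [37.4 43.2] [212.7 195.2] [25.8 26.9] tri [ 0.4503 -0.0883  0.0114] 0.0021 [ 0.4493 -0.0874  0.028 ] [ 0.4624 -0.0959  0.028 ] D [0.0733 0.0847]
```

View pics/ch.png

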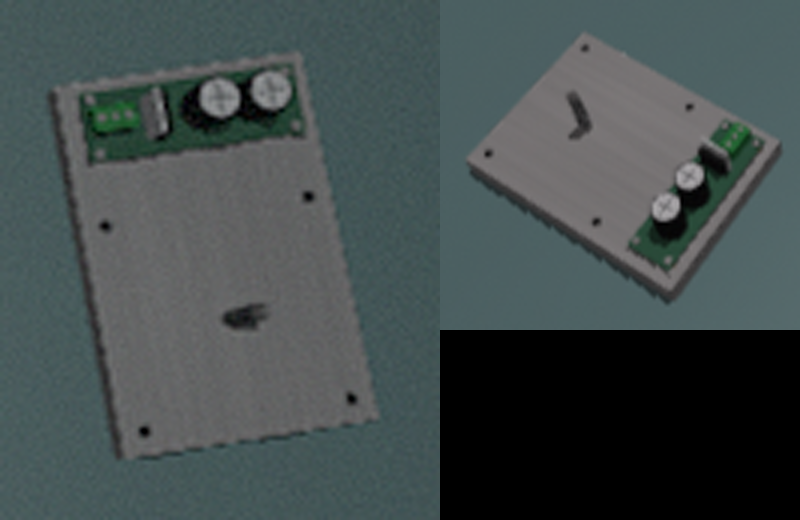

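Emit:
drive_tool --pt "0 0 0 3.36 -1.65 0 1" --pt "0 0 0 3.36 -1.65 0 1" --pt "0 0 0 3.36 -1.65 0 1" --pt "0 0 0 3.36 -1.65 0 1" --pt "0 0 0 3.36 -1.65 0 1" --pt "0 0 0 3.36 -1.65 0 1" --pt "0 0 0 3.36 -1.65 0 1"

```text
time: 0.68
eef_pos: [0.3924, -0.2621, 0.4044]
eef_rot: [[0.898, 0.441, -0.0], [0.441, -0.898, 0.0], [-0.0, -0.0, -1.0]]
force: [0.3, -0.4, 0.2]
width: 0.0854
grasp_force: 0.0
```

Emit:
drive_tool --pt "0 0 0 3.36 -1.65 0 1" --pt "0 0 0 3.36 -1.65 0 1" --pt "0 0 0 3.36 -1.65 0 1" --pt "0 0 6.55 0 0 0 1" --pt "0 0 6.55 0 0 0 1" --pt "0 0 6.55 0 0 0 1" --pt "0 0 6.55 0 0 0 1" --pt "0 0 0 0 0 0 1"

```text
time: 1.35
eef_pos: [0.4604, -0.1747, 0.4042]
eef_rot: [[1.0, -0.004, -0.001], [-0.004, -1.0, 0.0], [-0.001, -0.0, -1.0]]
force: [0.3, 0.0, -0.5]
width: 0.0854
grasp_force: 0.0
```

Run:
```python
from station import manip
from h import *
s=manip.get_state();print(s['time'],np.round(s['eef_pos'],4),np.round(s['eef_rot'],3).tolist(),np.round(s['joint_positions'],1))
d=manip.read_camera('wrist');cv2.imwrite('pics/w1.png',d['color']);np.savez('w1.npz',**d)
print(d['mtx'].round(1).tolist(),np.round(d['eye'],3),np.round(d['rotation'],3).tolist())
T=dict(np.load('top0.npz'));S=dict(np.load('scene0.npz'))
ct=lambda x,y:(330+(x+.5)/4-.5,150+(y+.5)/4-.5); cs=lambda x,y:(115+(x-440+.5)/3-.5,220+(y+.5)/3-.5)
print('holes',[onz(T,ct(*u),.02).round(4)[:2] for u in [(105,226),(308,196),(144,431),(351,398)]],[onz(S,cs(*u),.02).round(4)[:2] for u in [(597,222),(489,154),(690,107),(585,48)]])
print('foot',onz(T,ct(228,320),.02),onz(S,cs(587,129),.02),'tip',tri(T,ct(268,307),S,cs(570,93)))
```

```text
1.35 [ 0.4604 -0.1747  0.4042] [[1.0, -0.004, -0.001], [-0.004, -1.0, 0.0], [-0.001, -0.0, -1.0]] [-25.1  -2.3  85.6  -0.   96.7  65.2]
[[321.7, 0.0, 255.0], [0.0, 321.7, 192.3], [0.0, 0.0, 1.0]] [ 0.536 -0.175  0.372] [[-0.003, -0.955, -0.295], [-1.0, 0.003, 0.002], [-0.001, 0.295, -0.955]]
holes [array([ 0.5568, -0.2391]), array([ 0.5745, -0.3433]), array([ 0.455 , -0.2563]), array([ 0.4732, -0.3608])] [array([ 0.5766, -0.3412]), array([ 0.4752, -0.3588]), array([ 0.5587, -0.2369]), array([ 0.4564, -0.2544])]
foot [ 0.51073468 -0.30013324  0.02      ] [ 0.51389125 -0.29917197  0.02      ] tip (array([ 0.51320769, -0.30053036,  0.0723946 ]), np.float64(0.0018275395541953803))
```

View pics/w1.png

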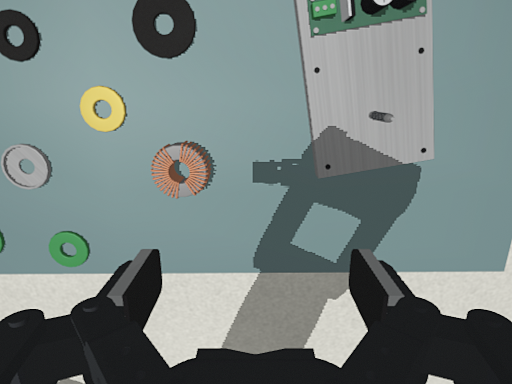

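The wrist view shows the base_pad at (164,22), choke (182,170), dish (27,166), top_pad (14,36) and stud at (381,117). Triangulating the stud tip gives z = 0.072 (expected 0.073) at (0.513, -0.300).

```bash
cat >> h.py <<'E'
def ring(d,u,r,thr=28):
    """outline of the thing at u against the mat: mid-height centre"""
    im=cv2.GaussianBlur(d['color'],(3,3),0).astype(int);yy,xx=np.mgrid[:im.shape[0],:im.shape[1]];q=np.hypot(xx-u[0],yy-u[1])
    mat=np.median(im[(q>r-3)&(q<r+1)],axis=0)
    m=((np.abs(im-mat).sum(2)>thr)&(q<r)).astype(np.uint8)
    m=cv2.morphologyEx(m,cv2.MORPH_OPEN,np.ones((3,3),np.uint8))
    c=max(cv2.findContours(m,cv2.RETR_EXTERNAL,cv2.CHAIN_APPROX_NONE)[0],key=cv2.contourArea)
    return cv2.fitEllipse(cv2.convexHull(c))
E
python3 - <<'E'
from h import *
T=dict(np.load('top0.npz'));S=dict(np.load('scene0.npz'));W=dict(np.load('w1.npz'))
for n,ut,us,uw,z,rw in [('base',(277,183),(259,227),(164,22),.003,0),('top',(200,186),(295,187),(14,36),.003,0),('dish',(190,255),(260,161),(27,166),.0035,34),('choke',(283,258),(213,195),(182,170),.014,40)]:
    a=ring(T,ut,21);b=ring(S,us,18)
    P=lambda d,e,dd:(onz(d,e[0],z)[:2].round(4),(np.array(e[1])*dd).round(1))
    print(n,'T',P(T,a,1),'S',P(S,b,1),'tri',[x.round(4) for x in tri(T,a[0],S,b[0])])
    if rw: c=ring(W,uw,rw);print('  W',P(W,c,1),[x.round(4) for x in tri(T,a[0],W,c[0])])
print('stud tip W',onz(W,(373,115),.073),'foot side',onz(W,(389,119),.02))
E
```

```text
base T (array([ 0.6035, -0.0814]), array([32.6, 33.1])) S (array([ 0.605 , -0.0802]), array([24.6, 28.3])) tri [array([ 0.6042, -0.0807,  0.0027]), np.float64(0.0019)]
top T (array([0.5935, 0.0756]), array([25.2, 25.7])) S (array([0.5944, 0.0772]), array([16.6, 19.9])) tri [array([0.5941, 0.0762, 0.0033]), np.float64(0.0017)]
dish T (array([0.4536, 0.0931]), array([22.8, 23.6])) S (array([0.4578, 0.0905]), array([13.2, 16.3])) tri [array([ 0.454 ,  0.094 , -0.0018]), np.float64(0.001)]
  W (array([0.4552, 0.0927]), array([43.8, 53.8])) [array([0.4542, 0.0935, 0.0021]), np.float64(0.0014)]
choke T (array([ 0.451, -0.092]), array([32.9, 34.2])) S (array([ 0.4531, -0.0919]), array([25.6, 28.4])) tri [array([ 0.4515, -0.0916,  0.0123]), np.float64(0.0014)]
  W (array([ 0.4532, -0.0921]), array([58.5, 65.3])) [array([ 0.4517, -0.0918,  0.0107]), np.float64(0.0017)]
stud tip W [ 0.51635629 -0.281753    0.073     ] foot side [ 0.50866373 -0.31817583  0.02      ]
```

Run:
```python
from h import *
T=dict(np.load('top0.npz'));W=dict(np.load('w1.npz'))
print(onz(W,(390,118),.073),onz(W,(374,116),.02),[proj(W,(.513,-.3003,z)) for z in(.02,.073)],[proj(T,(.513,-.3003,z)) for z in(.02,.073)])
im=W['color'][95:140,350:415];g=cv2.cvtColor(im,cv2.COLOR_BGR2GRAY)
o=cv2.resize(im,None,fx=10,fy=10,interpolation=2);cv2.imwrite('pics/st.png',o)
```

```text
[ 0.51364914 -0.29746719  0.073     ] [ 0.51184895 -0.30179791  0.02      ] [array([372.7084814 , 114.89787829]), array([393.03323204, 118.72048959])] [array([386.66929345, 228.49479839]), array([396.20921369, 226.16080666])]
```

View pics/st.png

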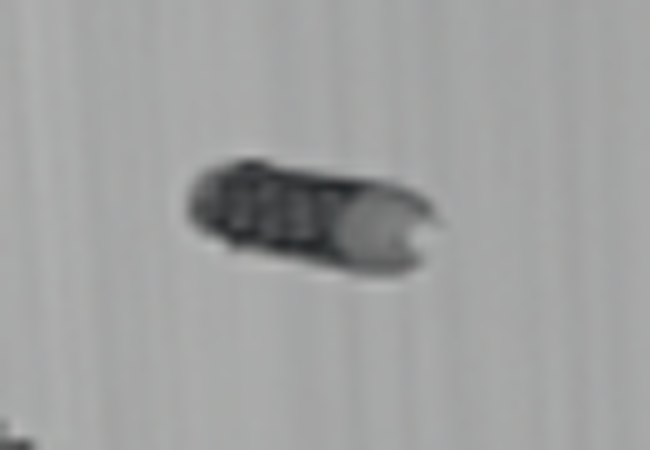

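The stud tip at (392,118) and foot at (372,115) agree with the stud axis at (0.513, -0.300). Next, the base pad.

Emit:
drive_tool --pt "0 0 0 2.05 -1.34 2.06 1" --pt "0 0 0 2.05 -1.34 2.06 1" --pt "0 0 0 2.05 -1.34 2.06 1" --pt "0 0 0 2.05 -1.34 2.06 1" --pt "0 0 0 2.05 -1.34 2.06 1" --pt "0 0 0 2.05 -1.34 2.06 1" --pt "0 0 0 2.05 -1.34 2.06 1" --pt "0 0 0 0 0 0 1"

```text
time: 2.07
eef_pos: [0.6049, -0.0788, 0.2538]
eef_rot: [[1.0, 0.006, -0.009], [0.006, -1.0, 0.003], [-0.009, -0.003, -1.0]]
force: [0.2, -0.1, -1.3]
width: 0.0854
grasp_force: 0.0
```

Emit:
drive_tool --pt "0 0 0 0 0 2 1" --pt "0 0 0 0 0 2 1" --pt "0 0 0 0 0 1.5 0.85" --pt "0 0 0 0 0 1.0 0.85" --pt "0 0 0 0 0 0 0.85" --pt "0 0 0 0 0 0 0.85"

```text
time: 2.57
eef_pos: [0.6039, -0.0814, 0.1958]
eef_rot: [[1.0, 0.001, -0.0], [0.001, -1.0, -0.0], [-0.0, 0.0, -1.0]]
force: [0.0, -0.1, 0.1]
width: 0.0726
grasp_force: 0.0
```

Run:
```python
from station import manip
from h import *
s=manip.get_state();print(s['time'],np.round(s['eef_pos'],4),np.round(s['eef_rot'],3).tolist(),s['force'],s['width'])
d=manip.read_camera('wrist');cv2.imwrite('pics/w2.png',d['color']);np.savez('w2.npz',**d)
print([proj(d,(.604,-.0809,z)).round(1) for z in (0,.006)])
```

```text
2.5667 [ 0.6039 -0.0814  0.1958] [[1.0, 0.001, -0.0], [0.001, -1.0, -0.0], [-0.0, 0.0, -1.0]] [ 0.03743856 -0.07500534  0.10200575] 0.07259689540811455
[array([253.8, 235. ]), array([253.8, 239.7])]
```

View pics/w2.png

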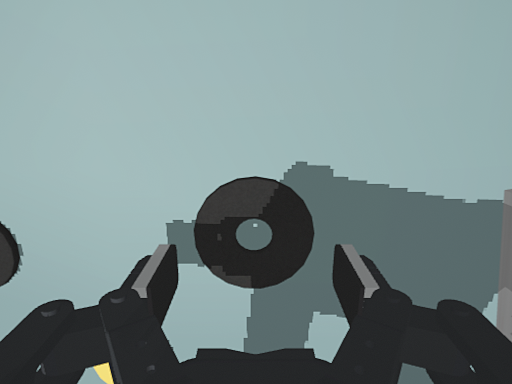

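The pad is centred at (254,233), between the fingertips at (168,245) and (343,245).

Run:
```python
from h import *
d=dict(np.load('w2.npz'))
D=d['depth'];ys,xs=np.mgrid[:384,:512]
c=np.stack([(xs-d['mtx'][0,2])/d['mtx'][0,0]*D,(ys-d['mtx'][1,2])/d['mtx'][1,1]*D,D],-1)@d['rotation'].T+d['eye']
for a,b in((150,178),(333,362)):
    r=c[243:252,a:b].reshape(-1,3);r=r[(D[243:252,a:b].ravel()>0)&(r[:,2]>.01)];i=r[:,2].argsort();print(len(r),r[i[:8]].round(4).tolist())
e=ring(d,(254,232),68);print(e,onz(d,e[0],.003),onz(d,(254,232.5),.003),c[200,254],c[260,254])
```

```text
155 [[0.6125, -0.0455, 0.0306], [0.6112, -0.0455, 0.031], [0.6109, -0.0455, 0.0313], [0.6104, -0.0455, 0.0313], [0.6139, -0.0453, 0.0314], [0.6121, -0.0457, 0.0316], [0.6143, -0.0392, 0.0322], [0.6128, -0.0459, 0.0322]]
154 [[0.6125, -0.1182, 0.0302], [0.6105, -0.1183, 0.0304], [0.6121, -0.1182, 0.0305], [0.6115, -0.1181, 0.0312], [0.614, -0.1183, 0.0312], [0.6105, -0.1181, 0.0313], [0.6121, -0.1179, 0.0316], [0.6138, -0.1182, 0.0318]]
((249.85165405273438, 230.8062744140625), (126.36905670166016, 134.50682067871094), 15.435047149658203) [ 0.60786652 -0.07876263  0.003     ] [ 0.60686886 -0.08101671  0.003     ] [ 0.62614516 -0.08101409  0.00488323] [ 0.59113316 -0.08103106  0.00482286]
```

Emit:
drive_tool --pt "0 0 0 0.25 0 1.2 0.85" --pt "0 0 0 0 0 1.2 0.85" --pt "0 0 0 0 0 0.3 0.85" --pt "0 0 0 0 0 0 0" --pt "0 0 0 0 0 0 0" --pt "0 0 0 0 0 0 0" --pt "0 0 0 0 0 0 0"

```text
time: 3.2
eef_pos: [0.6063, -0.0811, 0.1682]
eef_rot: [[1.0, -0.0, -0.0], [-0.0, -1.0, 0.0], [-0.0, -0.0, -1.0]]
force: [-0.1, 0.0, -0.2]
width: 0.0622
grasp_force: 65.2
```

Emit:
drive_tool --pt "0 0 0 0 0 -1.5 0" --pt "0 0 0 0 0 -3 0" --pt "0 0 0 0 0 -3 0" --pt "0 0 0 0 0 0 0"

```text
time: 3.53
eef_pos: [0.6078, -0.0814, 0.2507]
eef_rot: [[1.0, -0.0, 0.011], [-0.0, -1.0, -0.002], [0.011, 0.002, -1.0]]
force: [0.7, -1.0, 1.7]
width: 0.0623
grasp_force: 65.4
```

Run:
```python
from station import manip
from h import *
s=manip.get_state();print(s['time'],np.round(s['eef_pos'],4),s['force'],s['width'],s['grasp_force'])
d=manip.read_camera('wrist');cv2.imwrite('pics/w3.png',d['color']);np.savez('w3.npz',**d)
```

```text
3.5333 [ 0.6078 -0.0814  0.2507] [ 0.66823777 -0.97522452  1.73722877] 0.06232974085628104 65.37867989391088
```

View pics/w3.png

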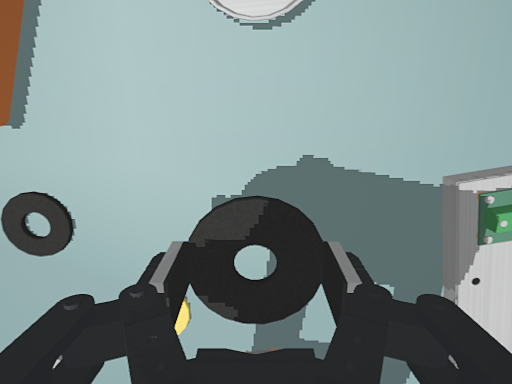

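The pad is held level with its hole at (255,262). I'll measure its offset from the TCP.

Run:
```python
from h import *
d=dict(np.load('w3.npz'))
g=cv2.cvtColor(d['color'],cv2.COLOR_BGR2GRAY)[235:290,220:290]
c=max(cv2.findContours((g>70).astype(np.uint8),cv2.RETR_EXTERNAL,cv2.CHAIN_APPROX_NONE)[0],key=cv2.contourArea)
e=cv2.fitEllipse(c);u=np.array(e[0])+(220,235);print(e,u,onz(d,u,.0855)-np.array([.6078,-.0814,0]))
print(onz(d,(257,197),.0885),onz(d,(257,323),.0825))
```

```text
((34.73985290527344, 26.954547882080078), (34.272396087646484, 41.86969757080078), 90.67411804199219) [254.73985291 261.95454788] [ 0.00240886 -0.00036786  0.0855    ]
[ 0.64273451 -0.08272272  0.0885    ] [ 0.57420211 -0.08291901  0.0825    ]
```

Emit:
drive_tool --pt "0 0 0 0 0 -2.3 0" --pt "0 0 0 0 0 -2.3 0" --pt "0 0 0 -1.36 3.13 0 0" --pt "0 0 0 -1.36 3.13 0 0" --pt "0 0 0 -1.36 3.13 0 0" --pt "0 0 0 -1.36 3.13 0 0" --pt "0 0 0 -1.36 3.13 0 0"

```text
time: 4.17
eef_pos: [0.5373, -0.2388, 0.2882]
eef_rot: [[1.0, -0.0, -0.002], [-0.0, -1.0, 0.001], [-0.002, -0.001, -1.0]]
force: [0.1, -0.6, -0.2]
width: 0.0622
grasp_force: 65.5
```

Emit:
drive_tool --pt "0 0 0 -1.36 3.13 0 0" --pt "0 0 0 -1.36 3.13 0 0" --pt "0 0 0 0 0 0 0" --pt "0 0 0 0 0 0 0" --pt "0 0 0 0 0 0 0" --pt "0 0 0 0 0 0 0"

```text
time: 4.67
eef_pos: [0.5116, -0.2992, 0.2889]
eef_rot: [[1.0, 0.001, -0.001], [0.001, -1.0, 0.001], [-0.001, -0.001, -1.0]]
force: [-0.2, -0.1, -0.7]
width: 0.062
grasp_force: 65.5
```

Run:
```python
from station import manip
from h import *
d=manip.read_camera('wrist');cv2.imwrite('pics/w4.png',d['color']);np.savez('w4.npz',**d)
s=manip.get_state();print(s['time'],np.round(s['eef_pos'],4),s['force'],s['width'],s['grasp_force'])
z=s['eef_pos'][2]-.1682
g=cv2.cvtColor(d['color'],cv2.COLOR_BGR2GRAY)[235:290,220:290]
c=max(cv2.findContours((g>70).astype(np.uint8),cv2.RETR_EXTERNAL,cv2.CHAIN_APPROX_NONE)[0],key=cv2.contourArea)
e=cv2.fitEllipse(c);u=np.array(e[0])+(220,235);print(e,onz(d,u,z+.003), [proj(d,(.513,-.3003,q)) for q in(.02,.073)])
```

```text
4.7167 [ 0.5116 -0.2991  0.2891] [ 0.45455403 -0.22545212 -0.52759665] 0.06219046164399376 65.50695642828941
((34.832969665527344, 26.854328155517578), (33.788265228271484, 41.95742416381836), 91.61622619628906) [ 0.51219943 -0.29913157  0.12389239] [array([256.61559426, 193.34970432]), array([256.90172551, 219.10369281])]
```

View pics/w4.png

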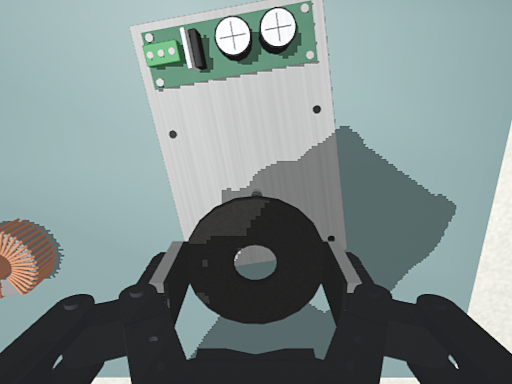

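The stud foot shows at (257,194), where I predicted it, and the held pad is lined up within 1.5 mm. Lowering.

Emit:
drive_tool --pt "0 0 0 0.1 0.1 2 0" --pt "0 0 0 0 0 2.5 0" --pt "0 0 0 0 0 2.5 0" --pt "0 0 0 0 0 2 0" --pt "0 0 0 0 0 0.6 0" --pt "0 0 0 0 0 0.4 0" --pt "0 0 0 0 0 0 0" --pt "0 0 0 0 0 0 0"

```text
time: 5.38
eef_pos: [0.5127, -0.3012, 0.191]
eef_rot: [[1.0, 0.0, 0.002], [0.0, -1.0, -0.001], [0.002, 0.001, -1.0]]
force: [1.0, -0.6, 0.8]
width: 0.0623
grasp_force: 65.5
```

Emit:
drive_tool --pt "0 0 0 0 0 0.15 0" --pt "0 0 0 0 0 0 0" --pt "0 0 0 0 0 0 0" --pt "0 0 0 0 0 0 0"

```text
time: 5.72
eef_pos: [0.5122, -0.3013, 0.1885]
eef_rot: [[1.0, -0.001, 0.001], [-0.001, -1.0, -0.001], [0.001, 0.001, -1.0]]
force: [0.1, 0.6, -0.4]
width: 0.062
grasp_force: 65.5
```

Emit:
drive_tool --pt "0 0 0 0 0 0 1" --pt "0 0 0 0 0 0 1" --pt "0 0 0 0 0 0 1" --pt "0 0 0 0 0 0 1" --pt "0 0 0 0 0 -2 1" --pt "0 0 0 0 0 -4 1" --pt "0 0 0 0 0 -4 1"

```text
time: 6.3
eef_pos: [0.5116, -0.3009, 0.2874]
eef_rot: [[1.0, -0.001, -0.004], [-0.001, -1.0, 0.002], [-0.004, -0.002, -1.0]]
force: [1.2, -0.7, 0.1]
width: 0.0855
grasp_force: 0.0
```

Emit:
drive_tool --pt "0 0 0 -0.99 -3.49 0 1" --pt "0 0 0 -0.99 -3.49 0 1" --pt "0 0 0 -0.99 -3.49 0 1" --pt "0 0 0 -0.99 -3.49 0 1" --pt "0 0 0 -0.99 -3.49 0 1" --pt "0 0 0 -0.99 -3.49 0 1" --pt "0 0 0 0 0 0 1" --pt "0 0 0 0 0 0 1"

```text
time: 6.97
eef_pos: [0.4526, -0.0905, 0.2884]
eef_rot: [[1.0, 0.002, 0.001], [0.002, -1.0, -0.001], [0.001, 0.001, -1.0]]
force: [0.7, -0.8, 0.2]
width: 0.0856
grasp_force: 0.0
```

Run:
```python
from station import manip
from h import *
d=manip.read_camera('wrist');np.savez('w5.npz',**d)
t=manip.read_camera('top');np.savez('top5.npz',**t)
s=manip.get_state();print(s['time'],np.round(s['eef_pos'],4),s['force'],s['width'])
u=proj(d,(.453,-.092,.014));e=ring(d,u,75);print(u,e,onz(d,e[0],.014))
v=proj(t,(.513,-.3003,.023));print(v)
o=np.zeros((384,800,3),np.uint8);o[:,:512]=d['color'];o[:280,512:792]=cv2.resize(t['color'][195:265,350:420],None,fx=4,fy=4);cv2.imwrite('pics/w5.png',o)
```

```text
7.0667 [ 0.453  -0.0922  0.2883] [-0.99039508 -0.29476358 -0.15618812] 0.08550320304266362
[256.59238681 193.03854729] ((256.7569885253906, 192.8734588623047), (149.29884338378906, 149.8411865234375), 136.53443908691406) [ 0.45313677 -0.09212923  0.014     ]
[387.17875198 228.37015668]
```

View pics/w5.png

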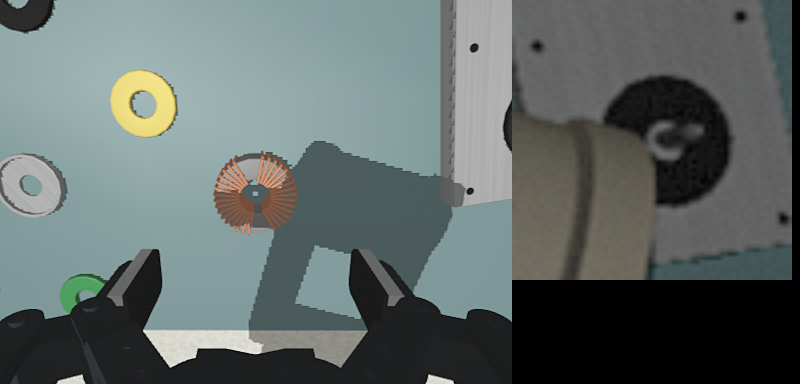

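The choke is centred at (256,193) under the gripper, and the base pad lies on the plate round the stud, with its centre near (388,230) in the top view.

Emit:
drive_tool --pt "0 0 0 0 0 3 1" --pt "0 0 0 0 0 3 1" --pt "0 0 0 0 0 3 1" --pt "0 0 0 0 0 1.6 1" --pt "0 0 0 0 0 1.0 1" --pt "0 0 0 0 0 0 1" --pt "0 0 0 0 0 0 1"

```text
time: 7.65
eef_pos: [0.4532, -0.0925, 0.1724]
eef_rot: [[1.0, -0.002, 0.0], [-0.002, -1.0, -0.0], [0.0, 0.0, -1.0]]
force: [-0.4, -0.2, 0.1]
width: 0.0853
grasp_force: 0.0
```

Emit:
drive_tool --pt "0 0 0 0 0 0 0" --pt "0 0 0 0 0 0 0" --pt "0 0 0 0 0 0 0" --pt "0 0 0 0 0 0 0" --pt "0 0 0 0 0 0 0"

```text
time: 8.07
eef_pos: [0.4536, -0.0919, 0.1743]
eef_rot: [[1.0, -0.001, 0.004], [-0.001, -1.0, -0.001], [0.004, 0.001, -1.0]]
force: [-2.3, 1.4, 8.3]
width: 0.0622
grasp_force: 65.4
```

Emit:
drive_tool --pt "0 0 0 0 0 -1 0" --pt "0 0 0 0 0 -2.5 0" --pt "0 0 0 0 0 -3 0" --pt "0 0 0 0 0 -3 0" --pt "0 0 0 0 0 -2 0" --pt "0 0 0 0 0 -1 0" --pt "0 0 0 0 0 0 0"

```text
time: 8.65
eef_pos: [0.4531, -0.0919, 0.2998]
eef_rot: [[1.0, -0.0, 0.005], [-0.0, -1.0, -0.002], [0.005, 0.002, -1.0]]
force: [-0.5, 0.0, -4.4]
width: 0.062
grasp_force: 67.5
```

Emit:
drive_tool --pt "0 0 0 0.99 3.48 0 0" --pt "0 0 0 0.99 3.48 0 0" --pt "0 0 0 0.99 3.48 0 0" --pt "0 0 0 0.99 3.48 0 0" --pt "0 0 0 0.99 3.48 0 0" --pt "0 0 0 0.99 3.48 0 0" --pt "0 0 0 0 0 0 0" --pt "0 0 0 0 0 0 0"

```text
time: 9.32
eef_pos: [0.5117, -0.3021, 0.2937]
eef_rot: [[1.0, -0.003, -0.004], [-0.003, -1.0, 0.003], [-0.004, -0.003, -1.0]]
force: [0.1, 1.9, -3.4]
width: 0.0617
grasp_force: 67.8
```

Emit:
drive_tool --pt "0 0 0 0 0 0 0" --pt "0 0 0 0 0 0 0"

```text
time: 9.48
eef_pos: [0.512, -0.2997, 0.296]
eef_rot: [[1.0, 0.0, -0.001], [0.0, -1.0, 0.001], [-0.001, -0.001, -1.0]]
force: [-0.6, 0.2, -3.8]
width: 0.062
grasp_force: 67.8
```

Run:
```python
from station import manip
from h import *
d=manip.read_camera('wrist');np.savez('w6.npz',**d)
t=manip.read_camera('scene');np.savez('sc6.npz',**t)
s=manip.get_state();print(s['time'],np.round(s['eef_pos'],4),s['force'],s['width'])
print([proj(d,(.513,-.3003,q)) for q in(.02,.073)])
o=np.zeros((384,800,3),np.uint8);o[:,:512]=d['color'];o[:384,512:800]=cv2.resize(t['color'][180:276,120:192],None,fx=4,fy=4);cv2.imwrite('pics/w6.png',o)
```

```text
9.5833 [ 0.5121 -0.2996  0.2969] [ 0.82777154  0.12748731 -4.06980568] 0.06214740254860443
[array([256.13907026, 190.89078925]), array([256.25912327, 215.24204357])]
```

View pics/w6.png

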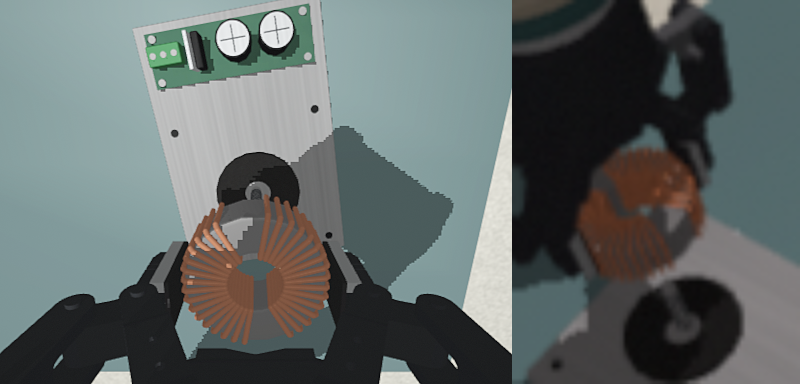

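The base pad sits round the stud (foot at (257,190)), and the choke is held with its outline centred near (256,271).

Run:
```python
from h import *
d=dict(np.load('w6.npz'))
hsv=cv2.cvtColor(d['color'],cv2.COLOR_BGR2HSV).astype(int)
m=((hsv[...,0]<18)&(hsv[...,1]>90)).astype(np.uint8);m[:,:170]=0
c=max(cv2.findContours(cv2.morphologyEx(m,cv2.MORPH_CLOSE,np.ones((25,25),np.uint8)),0,1)[0],key=cv2.contourArea)
e=cv2.fitEllipse(cv2.convexHull(c));print(e,cv2.boundingRect(c),onz(d,e[0],.1366))
```

```text
((255.06719970703125, 270.94854736328125), (149.9590606689453, 152.20840454101562), 0.5004740953445435) (180, 194, 151, 151) [ 0.51106401 -0.29965618  0.1366    ]
```

Emit:
drive_tool --pt "0 0 0 0 0 1.2 0" --pt "0 0 0 0 0 1.5 0" --pt "0 0 0 0 0 1.3 0" --pt "0 0 0 0 0 0 0" --pt "0 0 0 0 0 0 0"

```text
time: 10.0
eef_pos: [0.5119, -0.3002, 0.2556]
eef_rot: [[1.0, -0.0, -0.002], [-0.0, -1.0, 0.001], [-0.002, -0.001, -1.0]]
force: [0.1, 0.2, -4.2]
width: 0.0622
grasp_force: 67.7
```

Emit:
drive_tool --pt "0 0 0 0.15 0 0.7 0" --pt "0 0 0 0 0 0.9 0" --pt "0 0 0 0 0 0.9 0" --pt "0 0 0 0 0 0.9 0" --pt "0 0 0 0 0 0.8 0" --pt "0 0 0 0 0 0.6 0" --pt "0 0 0 0 0 0.3 0" --pt "0 0 0 0 0 0 0"

```text
time: 10.67
eef_pos: [0.5134, -0.3005, 0.2049]
eef_rot: [[1.0, -0.001, -0.001], [-0.001, -1.0, 0.001], [-0.001, -0.001, -1.0]]
force: [-0.8, -0.6, -4.0]
width: 0.0625
grasp_force: 67.8
```

Emit:
drive_tool --pt "0 0 0 0 0 0.15 0" --pt "0 0 0 0 0 0.1 0" --pt "0 0 0 0 0 0 0" --pt "0 0 0 0 0 0 0"

```text
time: 11.0
eef_pos: [0.5137, -0.3007, 0.2039]
eef_rot: [[1.0, -0.001, 0.001], [-0.001, -1.0, -0.0], [0.001, 0.0, -1.0]]
force: [0.2, 0.7, -4.4]
width: 0.0616
grasp_force: 67.8
```

Emit:
drive_tool --pt "0 0 0 0 0 0.1 0" --pt "0 0 0 0 0 0.1 0" --pt "0 0 0 0 0 0 0" --pt "0 0 0 0 0 0 0"

```text
time: 11.33
eef_pos: [0.5136, -0.3006, 0.2014]
eef_rot: [[1.0, -0.0, -0.0], [-0.0, -1.0, -0.0], [-0.0, 0.0, -1.0]]
force: [0.1, -0.1, -3.6]
width: 0.062
grasp_force: 67.8
```

Emit:
drive_tool --pt "0 0 0 0 0 0.1 0" --pt "0 0 0 0 0 0 0" --pt "0 0 0 0 0 0 0"

```text
time: 11.58
eef_pos: [0.5136, -0.3006, 0.2005]
eef_rot: [[1.0, -0.0, 0.0], [-0.0, -1.0, -0.0], [0.0, 0.0, -1.0]]
force: [-0.0, -0.0, -3.8]
width: 0.0621
grasp_force: 67.9
```

Emit:
drive_tool --pt "0 0 0 0 0 0.1 0" --pt "0 0 0 0 0 0 0" --pt "0 0 0 0 0 0 0"

```text
time: 11.83
eef_pos: [0.5136, -0.3007, 0.2004]
eef_rot: [[1.0, -0.0, 0.0], [-0.0, -1.0, -0.0], [0.0, 0.0, -1.0]]
force: [-4.7, 2.7, 6.0]
width: 0.0624
grasp_force: 68.5
```

Emit:
drive_tool --pt "0 0 0 0 0 0.1 0" --pt "0 0 0 0 0 0 0" --pt "0 0 0 0 0 0 0"

```text
time: 12.08
eef_pos: [0.5137, -0.3007, 0.2004]
eef_rot: [[1.0, -0.0, 0.0], [-0.0, -1.0, -0.0], [0.0, 0.0, -1.0]]
force: [-9.0, 4.4, 10.9]
width: 0.062
grasp_force: 69.4
```

The choke touched down at the predicted height. I'll release it and go to the top_pad.

Emit:
drive_tool --pt "0 0 0 0 0 0 1" --pt "0 0 0 0 0 0 1" --pt "0 0 0 0 0 0 1" --pt "0 0 0 0 0 0 1" --pt "0 0 0 0 0 -1.5 1" --pt "0 0 0 0 0 -3 1" --pt "0 0 0 0 0 -3 1" --pt "0 0 0 0 0 -3 1"

```text
time: 12.75
eef_pos: [0.5135, -0.3005, 0.3044]
eef_rot: [[1.0, -0.0, -0.001], [-0.0, -1.0, 0.0], [-0.001, -0.0, -1.0]]
force: [0.1, -1.2, -0.8]
width: 0.0853
grasp_force: 0.0
```

Emit:
drive_tool --pt "0 0 0 0.82 -3.77 0 1" --pt "0 0 0 0.82 -3.77 0 1" --pt "0 0 0 0.82 -3.77 0 1" --pt "0 0 0 0.82 -3.77 0 1" --pt "0 0 0 0.82 -3.77 0 1" --pt "0 0 0 0.82 -3.77 0 1" --pt "0 0 0 0.82 -3.77 0 1" --pt "0 0 0 0.82 -3.77 0 1"

```text
time: 13.42
eef_pos: [0.5795, 0.0029, 0.3035]
eef_rot: [[1.0, -0.001, 0.001], [-0.001, -1.0, -0.0], [0.001, 0.0, -1.0]]
force: [0.1, -0.5, 0.2]
width: 0.0853
grasp_force: 0.0
```

Emit:
drive_tool --pt "0 0 0 0.82 -3.77 1 1" --pt "0 0 0 0.82 -3.77 1 1" --pt "0 0 0 0 0 2 0.8" --pt "0 0 0 0 0 2 0.75" --pt "0 0 0 0 0 2 0.75" --pt "0 0 0 0 0 0 0.75" --pt "0 0 0 0 0 0 0.75" --pt "0 0 0 0 0 0 0.75"

```text
time: 14.08
eef_pos: [0.5962, 0.0762, 0.2249]
eef_rot: [[1.0, -0.001, 0.002], [-0.001, -1.0, 0.0], [0.002, -0.0, -1.0]]
force: [0.1, 0.4, 0.4]
width: 0.0638
grasp_force: 0.0
```

Run:
```python
from station import manip
from h import *
d=manip.read_camera('wrist');np.savez('w7.npz',**d)
t=manip.read_camera('top');np.savez('t7.npz',**t)
s=manip.get_state();print(s['time'],np.round(s['eef_pos'],4),s['force'],s['width'])
D=d['depth'];ys,xs=np.mgrid[:384,:512]
c=np.stack([(xs-d['mtx'][0,2])/d['mtx'][0,0]*D,(ys-d['mtx'][1,2])/d['mtx'][1,1]*D,D],-1)@d['rotation'].T+d['eye']
r=c[235:262,120:390].reshape(-1,3);r=r[r[:,2]>.01];print('tips',np.sort(r[:,2])[:6])
print('exp',proj(d,(.596,.0765,.003)))
o=np.zeros((384,800,3),np.uint8);o[:,:512]=d['color'];o[:280,512:792]=cv2.resize(t['color'][195:265,350:420],None,fx=4,fy=4);cv2.imwrite('pics/w7.png',o)
```

```text
14.1833 [0.5963 0.0762 0.2255] [-0.03559314  0.3624669  -0.26355411] 0.06430548083971299
tips [0.05610244 0.05611133 0.05632176 0.05647508 0.0565612  0.05659791]
exp [254.39101088 218.85385   ]
```

View pics/w7.png

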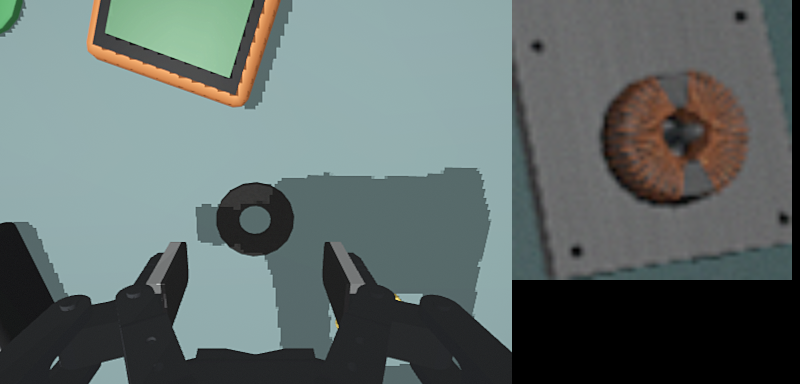

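The top_pad is centred at (255,218), within a pixel of prediction, and the choke sits centred on the stud in the top view (inset).

Emit:
drive_tool --pt "0 0 0 0 0 2 0.75" --pt "0 0 0 0 0 2 0.75" --pt "0 0 0 0 0 0.8 0.75" --pt "0 0 0 0 0 0.4 0.75" --pt "0 0 0 0 0 0 0.75" --pt "0 0 0 0 0 0 0.75"

```text
time: 14.68
eef_pos: [0.5962, 0.0763, 0.1727]
eef_rot: [[1.0, -0.001, 0.002], [-0.001, -1.0, 0.0], [0.002, -0.0, -1.0]]
force: [0.1, 0.3, 0.5]
width: 0.0647
grasp_force: 0.0
```

Emit:
drive_tool --pt "0 0 0 0 0 0 0" --pt "0 0 0 0 0 0 0" --pt "0 0 0 0 0 0 0" --pt "0 0 0 0 0 0 0" --pt "0 0 0 0 0 0 0"

```text
time: 15.1
eef_pos: [0.5964, 0.0764, 0.1741]
eef_rot: [[1.0, -0.0, 0.003], [-0.0, -1.0, 0.0], [0.003, -0.0, -1.0]]
force: [-3.2, -0.5, 8.7]
width: 0.0459
grasp_force: 60.0
```

Emit:
drive_tool --pt "0 0 0 0 0 -1 0" --pt "0 0 0 0 0 -2.5 0" --pt "0 0 0 0 0 -3 0" --pt "0 0 0 0 0 -3 0" --pt "0 0 0 0 0 -2 0" --pt "0 0 0 0 0 -1 0"

```text
time: 15.6
eef_pos: [0.5962, 0.0764, 0.3017]
eef_rot: [[1.0, -0.0, 0.007], [-0.0, -1.0, 0.0], [0.007, -0.0, -1.0]]
force: [1.1, 0.8, -0.0]
width: 0.0455
grasp_force: 61.2
```

Emit:
drive_tool --pt "0 0 0 -0.83 3.77 0 0" --pt "0 0 0 -0.83 3.77 0 0" --pt "0 0 0 -0.83 3.77 0 0" --pt "0 0 0 -0.83 3.77 0 0" --pt "0 0 0 -0.83 3.77 0 0" --pt "0 0 0 -0.83 3.77 0 0" --pt "0 0 0 -0.83 3.77 0 0" --pt "0 0 0 -0.83 3.77 0 0"

```text
time: 16.27
eef_pos: [0.5284, -0.2269, 0.2964]
eef_rot: [[1.0, -0.0, -0.0], [-0.0, -1.0, 0.0], [-0.0, -0.0, -1.0]]
force: [0.9, 0.2, 0.6]
width: 0.045
grasp_force: 61.2
```

Emit:
drive_tool --pt "0 0 0 -0.83 3.77 0 0" --pt "0 0 0 -0.83 3.77 0 0" --pt "0 0 0 0 0 0 0" --pt "0 0 0 0 0 0 0" --pt "0 0 0 0 0 0 0" --pt "0 0 0 0 0 0 0"

```text
time: 16.77
eef_pos: [0.513, -0.2995, 0.2963]
eef_rot: [[1.0, 0.001, -0.0], [0.001, -1.0, 0.0], [-0.0, -0.0, -1.0]]
force: [-0.5, 0.3, 1.6]
width: 0.0456
grasp_force: 61.3
```

Run:
```python
from station import manip
from h import *
d=manip.read_camera('wrist');np.savez('w8.npz',**d)
t=manip.read_camera('scene')
s=manip.get_state();print(s['time'],np.round(s['eef_pos'],4),s['force'],s['width'])
z=s['eef_pos'][2]-.174;print('pad exp (on TCP axis)',proj(d,(s['eef_pos'][0],s['eef_pos'][1],z+.003)))
o=np.zeros((384,800,3),np.uint8);o[:,:512]=d['color'];o[:384,512:800]=cv2.resize(t['color'][180:276,120:192],None,fx=4,fy=4);cv2.imwrite('pics/w8.png',o)
```

```text
16.8667 [ 0.5131 -0.2994  0.2965] [-0.34635486  0.03169056 -0.13467865] 0.04546418876681712
pad exp (on TCP axis) [254.57549584 256.91523492]
```

View pics/w8.png

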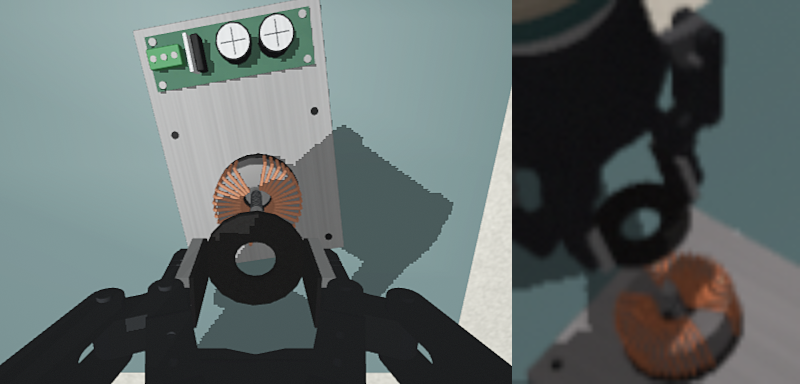

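The pad is held level at (255,258) and the choke is centred on the stud. Lowering.

Emit:
drive_tool --pt "0 0 0 0 0.1 1.5 0" --pt "0 0 0 0 0 1.5 0" --pt "0 0 0 0 0 1.5 0" --pt "0 0 0 0 0 1 0" --pt "0 0 0 0 0 0.6 0" --pt "0 0 0 0 0 0.4 0" --pt "0 0 0 0 0 0 0" --pt "0 0 0 0 0 0 0"

```text
time: 17.53
eef_pos: [0.5128, -0.3016, 0.2321]
eef_rot: [[1.0, -0.0, 0.001], [-0.0, -1.0, -0.001], [0.001, 0.001, -1.0]]
force: [0.3, 0.0, 0.2]
width: 0.0453
grasp_force: 61.3
```

Emit:
drive_tool --pt "0 0 0 0 0 0.1 0" --pt "0 0 0 0 0 0 0" --pt "0 0 0 0 0 0 0"

```text
time: 17.78
eef_pos: [0.5127, -0.3017, 0.231]
eef_rot: [[1.0, -0.001, 0.001], [-0.001, -1.0, -0.001], [0.001, 0.001, -1.0]]
force: [-0.1, 0.5, 0.6]
width: 0.0457
grasp_force: 61.3
```

Emit:
drive_tool --pt "0 0 0 0 0 0.1 0" --pt "0 0 0 0 0 0.1 0" --pt "0 0 0 0 0 0 0" --pt "0 0 0 0 0 0 0"

```text
time: 18.12
eef_pos: [0.5126, -0.3016, 0.2284]
eef_rot: [[1.0, -0.0, -0.0], [-0.0, -1.0, 0.0], [-0.0, -0.0, -1.0]]
force: [0.1, -0.4, -0.2]
width: 0.0453
grasp_force: 61.3
```

Emit:
drive_tool --pt "0 0 0 0 0 0.1 0" --pt "0 0 0 0 0 0 0" --pt "0 0 0 0 0 0 0"

```text
time: 18.37
eef_pos: [0.5127, -0.3016, 0.2282]
eef_rot: [[1.0, -0.0, 0.0], [-0.0, -1.0, -0.0], [0.0, 0.0, -1.0]]
force: [-2.5, 1.2, 4.8]
width: 0.0454
grasp_force: 62.1
```

Emit:
drive_tool --pt "0 0 0 0 0 0 0.8" --pt "0 0 0 0 0 0 1" --pt "0 0 0 0 0 0 1" --pt "0 0 0 0 0 0 1" --pt "0 0 0 0 0 0 1" --pt "0 0 0 0 0 -2 1" --pt "0 0 0 0 0 -3 1" --pt "0 0 0 0 0 -3 1"

```text
time: 19.03
eef_pos: [0.5124, -0.3015, 0.3073]
eef_rot: [[1.0, -0.001, -0.002], [-0.0, -1.0, 0.001], [-0.002, -0.001, -1.0]]
force: [-0.1, -0.5, 0.5]
width: 0.0855
grasp_force: 0.0
```

Emit:
drive_tool --pt "0 0 0 -0.58 -3.95 0 1" --pt "0 0 0 -0.58 -3.95 0 1" --pt "0 0 0 -0.58 -3.95 0 1" --pt "0 0 0 -0.58 -3.95 0 1" --pt "0 0 0 -0.58 -3.95 0 1" --pt "0 0 0 -0.58 -3.95 0 1" --pt "0 0 0 -0.58 -3.95 0 1" --pt "0 0 0 -0.58 -3.95 0 1"

```text
time: 19.7
eef_pos: [0.4656, 0.0161, 0.3076]
eef_rot: [[1.0, -0.001, 0.001], [-0.001, -1.0, -0.0], [0.001, 0.0, -1.0]]
force: [1.0, 0.2, 0.9]
width: 0.0853
grasp_force: 0.0
```

Emit:
drive_tool --pt "0 0 0 -0.58 -3.95 1 1" --pt "0 0 0 -0.58 -3.95 1 1" --pt "0 0 0 0 0 2 0.85" --pt "0 0 0 0 0 2 0.8" --pt "0 0 0 0 0 2 0.8" --pt "0 0 0 0 0 0 0.8" --pt "0 0 0 0 0 0 0.8" --pt "0 0 0 0 0 0 0.8"

```text
time: 20.37
eef_pos: [0.4552, 0.0933, 0.2288]
eef_rot: [[1.0, -0.001, 0.002], [-0.001, -1.0, 0.0], [0.002, -0.0, -1.0]]
force: [-0.2, -0.4, 0.8]
width: 0.0683
grasp_force: 0.0
```

Run:
```python
from station import manip
from h import *
d=manip.read_camera('wrist');np.savez('w9.npz',**d)
t=manip.read_camera('top')
s=manip.get_state();print(s['time'],np.round(s['eef_pos'],4),s['force'],s['width'])
print('exp',proj(d,(.4552,.093,.0035)))
o=np.zeros((384,800,3),np.uint8);o[:,:512]=d['color'];o[:280,512:792]=cv2.resize(t['color'][195:265,350:420],None,fx=4,fy=4);cv2.imwrite('pics/w9.png',o)
```

```text
20.4667 [0.4553 0.0933 0.2291] [-0.16881187 -0.3426069   0.06888772] 0.06822197376777812
exp [255.36529283 216.57072526]
```

View pics/w9.png

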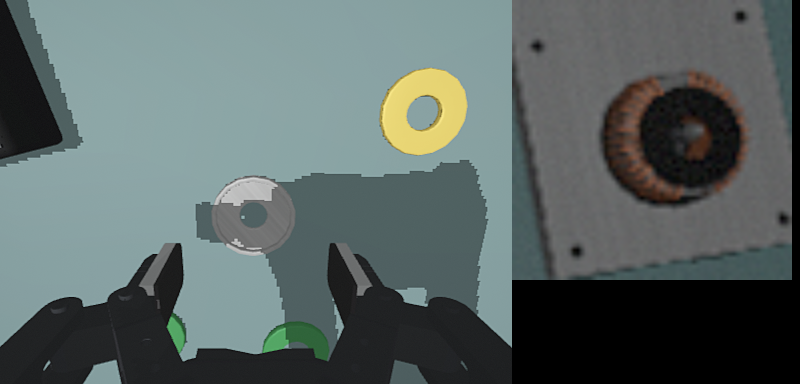

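The dish is at (254,216) under the gripper, and the top pad lies centred on the choke.

Emit:
drive_tool --pt "0 0 0 0 -0.1 2 0.8" --pt "0 0 0 0 0 2 0.8" --pt "0 0 0 0 0 1.1 0.8" --pt "0 0 0 0 0 0.4 0.8" --pt "0 0 0 0 0 0 0.8" --pt "0 0 0 0 0 0 0.8"

```text
time: 20.97
eef_pos: [0.4552, 0.0944, 0.1734]
eef_rot: [[1.0, -0.001, 0.001], [-0.001, -1.0, 0.0], [0.001, -0.0, -1.0]]
force: [0.4, -0.3, 0.1]
width: 0.0685
grasp_force: 0.0
```

Emit:
drive_tool --pt "0 0 0 0 0 0 0" --pt "0 0 0 0 0 0 0" --pt "0 0 0 0 0 0 0" --pt "0 0 0 0 0 0 0" --pt "0 0 0 0 0 0 0"

```text
time: 21.38
eef_pos: [0.4555, 0.0945, 0.1749]
eef_rot: [[1.0, -0.0, 0.002], [-0.0, -1.0, 0.0], [0.002, -0.0, -1.0]]
force: [-5.5, -1.5, 12.6]
width: 0.0495
grasp_force: 59.8
```

Emit:
drive_tool --pt "0 0 0 0 0 -1 0" --pt "0 0 0 0 0 -2.5 0" --pt "0 0 0 0 0 -3 0" --pt "0 0 0 0 0 -3 0" --pt "0 0 0 0 0 -2 0" --pt "0 0 0 0 0 -1.5 0"

```text
time: 21.88
eef_pos: [0.455, 0.0944, 0.3063]
eef_rot: [[1.0, -0.0, 0.005], [-0.0, -1.0, 0.0], [0.005, -0.0, -1.0]]
force: [-0.1, -0.8, -0.2]
width: 0.0494
grasp_force: 61.9
```

Emit:
drive_tool --pt "0 0 0 0.58 3.95 0 0" --pt "0 0 0 0.58 3.95 0 0" --pt "0 0 0 0.58 3.95 0 0" --pt "0 0 0 0.58 3.95 0 0" --pt "0 0 0 0.58 3.95 0 0" --pt "0 0 0 0.58 3.95 0 0" --pt "0 0 0 0.58 3.95 0 0" --pt "0 0 0 0.58 3.95 0 0"

```text
time: 22.55
eef_pos: [0.5009, -0.2237, 0.3038]
eef_rot: [[1.0, -0.001, 0.002], [-0.001, -1.0, -0.001], [0.002, 0.001, -1.0]]
force: [0.9, 0.9, -1.2]
width: 0.0492
grasp_force: 62.0
```

Emit:
drive_tool --pt "0 0 0 0.58 3.95 0 0" --pt "0 0 0 0.58 3.95 0 0" --pt "0 0 0 0 0 0 0" --pt "0 0 0 0 0 0 0" --pt "0 0 0 0 0 0 0" --pt "0 0 0 0 0 0 0"

```text
time: 23.05
eef_pos: [0.5127, -0.2995, 0.3032]
eef_rot: [[1.0, 0.001, 0.001], [0.001, -1.0, -0.0], [0.001, 0.0, -1.0]]
force: [-0.6, 1.1, 0.2]
width: 0.0491
grasp_force: 62.0
```

Run:
```python
from station import manip
from h import *
d=manip.read_camera('wrist');np.savez('w10.npz',**d)
t=manip.read_camera('scene')
s=manip.get_state();print(s['time'],np.round(s['eef_pos'],4),s['force'],s['width'])
z=s['eef_pos'][2]-.174;print('exp',proj(d,(s['eef_pos'][0],s['eef_pos'][1],z+.003)))
o=np.zeros((384,800,3),np.uint8);o[:,:512]=d['color'];o[:384,512:800]=cv2.resize(t['color'][180:276,120:192],None,fx=4,fy=4);cv2.imwrite('pics/w10.png',o)
```

```text
23.15 [ 0.5128 -0.2993  0.3032] [ 0.03480629 -0.23303907  0.63362118] 0.04946341140843738
exp [254.33533316 257.09319281]
```

View pics/w10.png

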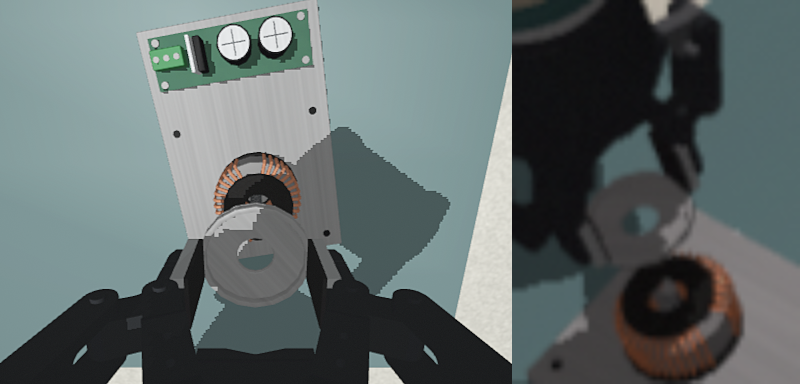

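The dish is held level at (255,255), rim up, over the stack. Lowering.

Emit:
drive_tool --pt "0 0 0 0 0.1 1.5 0" --pt "0 0 0 0 0 1.5 0" --pt "0 0 0 0 0 1.5 0" --pt "0 0 0 0 0 1 0" --pt "0 0 0 0 0 0.6 0" --pt "0 0 0 0 0 0.4 0" --pt "0 0 0 0 0 0 0" --pt "0 0 0 0 0 0 0"

```text
time: 23.82
eef_pos: [0.5128, -0.3016, 0.2382]
eef_rot: [[1.0, -0.0, 0.001], [-0.0, -1.0, -0.001], [0.001, 0.001, -1.0]]
force: [-1.2, -0.2, -0.6]
width: 0.049
grasp_force: 62.0
```

Emit:
drive_tool --pt "0 0 0 0 0 0.1 0" --pt "0 0 0 0 0 0.1 0" --pt "0 0 0 0 0 0 0" --pt "0 0 0 0 0 0 0"

```text
time: 24.15
eef_pos: [0.5126, -0.3017, 0.2358]
eef_rot: [[1.0, -0.001, 0.0], [-0.001, -1.0, -0.0], [0.0, 0.0, -1.0]]
force: [-0.3, 0.7, 0.4]
width: 0.0491
grasp_force: 62.0
```

Emit:
drive_tool --pt "0 0 0 0 0 0.1 0" --pt "0 0 0 0 0 0 0" --pt "0 0 0 0 0 0 0"

```text
time: 24.4
eef_pos: [0.5127, -0.3017, 0.2351]
eef_rot: [[1.0, -0.001, 0.001], [-0.001, -1.0, -0.001], [0.001, 0.001, -1.0]]
force: [-0.9, 0.6, 4.6]
width: 0.0493
grasp_force: 62.8
```

Emit:
drive_tool --pt "0 0 0 0 0 0.1 0" --pt "0 0 0 0 0 0 0" --pt "0 0 0 0 0 0 0"

```text
time: 24.65
eef_pos: [0.5127, -0.3017, 0.235]
eef_rot: [[1.0, -0.0, 0.001], [-0.0, -1.0, -0.001], [0.001, 0.001, -1.0]]
force: [-3.2, 1.9, 10.3]
width: 0.0491
grasp_force: 63.9
```

Contact. I'll release, retreat and check.

Emit:
drive_tool --pt "0 0 0 0 0 0 0.8" --pt "0 0 0 0 0 0 1" --pt "0 0 0 0 0 0 1" --pt "0 0 0 0 0 0 1" --pt "0 0 0 0 0 -1.5 1" --pt "0 0 0 0 0 -3 1" --pt "0 0 0 0 0 -3 1" --pt "0 0 0 0 0 -3 1"

```text
time: 25.32
eef_pos: [0.5125, -0.3015, 0.3392]
eef_rot: [[1.0, -0.0, -0.001], [-0.0, -1.0, 0.001], [-0.001, -0.001, -1.0]]
force: [0.2, -0.5, 0.1]
width: 0.0856
grasp_force: 0.0
```

Emit:
drive_tool --pt "0 0 0 -1 -3 -1 1" --pt "0 0 0 -1 -3 -1 1" --pt "0 0 0 -1 -3 -1 1" --pt "0 0 0 0 -3 0 1" --pt "0 0 0 0 0 0 1" --pt "0 0 0 0 0 0 1"

```text
time: 25.82
eef_pos: [0.4827, -0.1805, 0.3688]
eef_rot: [[1.0, 0.002, 0.001], [0.002, -1.0, -0.001], [0.001, 0.001, -1.0]]
force: [0.1, -1.2, -1.2]
width: 0.0852
grasp_force: 0.0
```

Run:
```python
from station import manip
from h import *
t=manip.read_camera('top');c=manip.read_camera('scene');w=manip.read_camera('wrist')
s=manip.get_state();print(s['time'],np.round(s['eef_pos'],4),s['force'],s['width'])
p=(.513,-.3003,.065);print([proj(d,p).round(1) for d in(t,c,w)])
o=np.zeros((600,800,3),np.uint8)
o[:280,:280]=cv2.resize(t['color'][195:265,350:420],None,fx=4,fy=4);o[:320,280:600]=cv2.resize(c['color'][210:290,120:200],None,fx=4,fy=4)
u=proj(w,p).astype(int);x0=min(max(u[0]-100,0),312);y0=min(max(u[1]-60,0),254);print(x0,y0)
o[330:590,:400]=cv2.resize(w['color'][y0:y0+130,x0:x0+200],None,fx=2,fy=2);o[330:590,410:]=cv2.resize(t['color'],(390,260));cv2.imwrite('pics/f.png',o)
```

```text
25.9667 [ 0.4827 -0.1823  0.3681] [-0.01124996 -0.11386631  0.04091241] 0.08559498731593237
[array([394.7, 226.5]), array([158.4, 252.4]), array([394.6, 148.9])]
294 88
```

View pics/f.png

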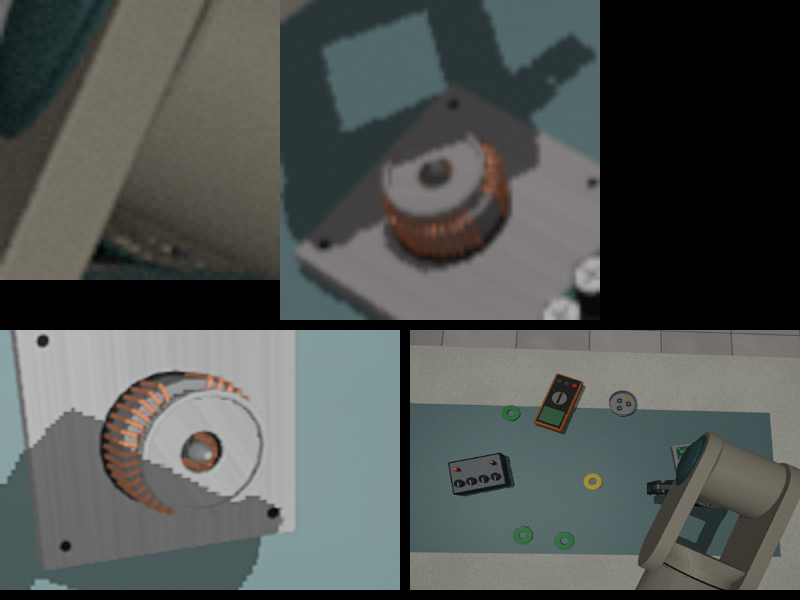

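The stack is complete. In the wrist crop the dish's hole surrounds the stud at about (203,450), flat and rim up, and the bystanders are where they were.

```bash
python3 -c "
from station import manip
print(manip.job_done())"
```

```text
the job is handed in; nothing more can be done
None
```

The large pad, choke, small pad and rim-up dish are stacked flat on the stud and released. The decade box, multimeter and tin were never touched, and I handed the job in at about 26 s; it returned no verdict.

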